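# Free the microscope's specimen sled and reset its drag screw

## Task

Bring the specimen under the microscope: loosen the wing screw that clamps the sled until it is fully open (nobody noted which way its thread runs, so try gently both ways), slide the sled by its tab fully home against its end stop under the lens, then turn the same screw down until it bottoms and back it off an eighth of a turn. Do not turn the identical screw on the reference bar, and leave the other things on the table where they are.

Things in the scene. Friction and masses are not known exactly. Their poses are not given: they have to be found in the camera images.
- scope: digital microscope on a white stage base, fixed. Origin on the table under the middle line of the sled's track; z up; the track runs along y, home is +y. In this frame, mm: base x -55 to 145, y -185 to 165, z 0 to 15; head with screen x -60 to 60, y 55 to 165, z 105 to 265; column x 105, y 110, 260 tall
- lens_axis (a point): point on the lens axis at scope x 0, y 110 mm, 25 mm above the table (the sled's top); the lens ends 63 mm above it
- lock_seat (a point): point on the base's frame, at scope x 0, y -30 mm, 25 mm above the table: where the axis of the screw that clamps the sled meets the sled's top. Its axes are those of scope.
- sled (a joint): travel of the aluminium specimen sled, m: 0 out, 0.060 fully home against its end stop under the lens; moves along +y of scope as it grows and stays where left. Sliding takes about 2 N with the screw open; a tight screw holds it with about 24 N (bites in its last 0.3 rad). Sled 34 mm wide, top 25 mm above the table, a 30 mm round specimen puck fixed on its inner end
- sled_tab (a point): middle of the sled's upright tab, at the height to grip, 49 mm above the table. The tab is a block 12 mm thick (across the track, scope x), 24 mm along the track, its top 61 mm above the table, at the sled's outer end. Axes parallel to scope's.
- wing_a (a point): one of two look-alike steel wing screws (other: wing_b), each in a dark steel bridge (76 x 26 mm, top at z 47 mm); the axis of the one over the sled passes lock_seat, the other is on the reference bar: either may be either. Point on the axis at grip height, z 76 mm when tight. Wing: bar 12 mm thick (its x), 46 long (its y), z 60 to 92; 24 mm hub below it. Tight: bar along the track
- wing_b (a point): one of two look-alike steel wing screws (other: wing_a), each in a dark steel bridge (76 x 26 mm, top at z 47 mm); the axis of the one over the sled passes lock_seat, the other is on the reference bar: either may be either. Point on the axis at grip height, z 76 mm when tight. Wing: bar 12 mm thick (its x), 46 long (its y), z 60 to 92; 24 mm hub below it. Tight: bar along the track
- knob_a (a joint): turn of screw wing_a, rad: 0 tight (hard stop), grows as it is loosened, to 1.35 (hard stop), whichever way its thread runs. Looks do not tell if it is left- or right-handed; one of the two is left-handed, the other right-handed. Turning takes about 0.12 N m; it stays where left and rises 2.5 mm per rad of loosening
- knob_b (a joint): turn of screw wing_b, rad: 0 tight (hard stop), grows as it is loosened, to 1.35 (hard stop), whichever way its thread runs. Looks do not tell if it is left- or right-handed; one of the two is left-handed, the other right-handed. Turning takes about 0.12 N m; it stays where left and rises 2.5 mm per rad of loosening
- vial: closed amber vial, 24 mm across, 55 mm tall, standing on the base beside the column; origin under its centre. A bystander.
- dish: closed shallow clear dish, 94 mm across, 14 mm tall, on the table; origin under its centre. A bystander.
- roll: paper roll standing on end, 100 mm across, 100 mm tall; origin under its centre. A bystander.
- marker: marker pen lying on the table, 135 mm long, 19 mm thick, along its x; origin under its middle. A bystander.

How it is judged:
By the outcome, as a careful person would: the job done as asked, in the order asked, and still so for the second after the job is handed in, with the robot touching nothing.
It also fails if it takes over 58 s, if anything falls off the work surface, if the arm or the gripper's body presses on something with over 40 N, if the wrist force passes 120 N, or if a joint passes its speed limit or range.

## Robot

A 6-joint arm with a two-finger parallel gripper is mounted at the origin on the work surface. World frame = base frame: x ahead of the robot, y to its left, z up, the work surface at z = 0. Lengths are in m, angles in rad, forces in N, time in s.
With the tool pointing down it reaches from about 0.3 to 0.875 m from the base axis. Payload 4.2 kg.
Tool frame: the origin (TCP) lies on the centre line of the jaws, within the pads' length; the fingertips stand 19 mm ahead of it and the grasp point (between the pads) is the TCP (r.nose_length is the distance from the TCP to the fingertips, in m); z points along the fingers, y is the line along which they close (so a half turn about z gives the same grasp; the last joint's range is limited). The gripper opens to 85 mm and grips with 20 to 120 N. Pads are 22 mm wide; open, the fingers measure 114 mm over their backs; the gripper's body (76 mm by 85 mm) begins 54 mm behind the grasp point. The pads swing forward as they close: fully open they stand 13 mm farther back than shut.
Start: joints at [-0.02, 0.32, 1.565, -0, 1.257, -0.02], TCP at [0.575, 0, 0.25] pointing down, gripper open.
Joint ranges: [-3.11, 3.11], [-0.84, 2.01], [0.21, 2.61], [-1.34, 4.49], [0.05, 2.63], [-2.56, 2.56]. Speed limits (rad/s): [2.57, 2.57, 3.14, 3.14, 3.14, 3.14].

## Interface

Orientations are given as a rotation vector (axis times angle).
In Python, from bench import r gives the robot as it stands.
- The arm moves only by the tool carry_out, never from a script. Its argument "commands" is one flat list of numbers, 7 for each row, row after row: the shift along the tool's x, y, z in units of 0.02 m (1.0 is 0.02 m), then the turn, a rotation vector about the tool's x, y, z in units of 5 degrees (1.0 is 5 degrees), then the closure, from -1 (fully open) to 1 (shut). In form: [x, y, z, ax, ay, az, jaw, x, y, z, ax, ay, az, jaw, ...]. A call has 1 to 12 rows; each row shifts and turns the commanded pose from where the row before left it, along the tool's axes as they then stand; what a row does not reach is not made up. A row lasts 1/12 s, in which the tool goes at most 41.7 mm and 7.16 degrees, less where a joint would pass 70% of its speed; a pose out of reach is approached as far as the arm can. A call with a number of a shift or a turn outside -1 to 1 is refused whole. A call with a gripper value outside its range is refused whole. The fingers move at their own pace and stop on an object; "force" is the grip in N (left out, the last holds). Time passes only in rows, so rows that do not move let the fingers close. It gives the time, the measured TCP pose, the force, the opening and the grip force at its end, in the units of the state.
- r.get_obs(): the state, without advancing time (a new reading comes with each control period).
- r.snapshot(name): name is "scene" or "side" or "wrist"; returns a dict with "color" (480x640x3 uint8, red, green, blue), "mtx" (3x3 intrinsics, pixels), "dist_coeffs" ([k1, k2, p1, p2, k3] as OpenCV has them; the pictures are not rectified), "R" (3x3) and "t" (3): a world point X has camera coordinates R X + t. Camera axes: x right, y down, z forward; pixel columns grow to the right and rows downward; lengths in m; the calibration is good to about 2 mm. A picture is of the moment at which its call begins. There is no depth.
- r.finish_job(): hands the job in; it is judged then, once.
The state is a dict: "clock": time; "qpos": joint angles; "joint_vel": joint speeds; "effort": joint torques, N m; "tcp_pos": TCP position; "tcp_rot": TCP orientation; "wrist_force": force on the tool from outside, world axes, zero at the start; "ft_torque": the same for the moment, N m; "gripper_width": opening from 0.0 (shut) to 1.0 (fully open); "grip_force": force on a finger pad.
Only numpy, scipy, OpenCV 4.12 (cv2) and the standard library are available. Lean on these libraries where they do the work, as an engineer would, in place of code of your own. Each camera call takes 0.05 s, during which the arm holds its last target. There are 200 camera calls.

## Working session

There is one attempt and no reset: what is moved stays moved. The work goes in short steps, Python scripts to look and compute and a tool call to move; the robot and the scene stay as the last step left them, time stands still between calls to the robot, and variables do not carry over. Pictures are saved under pics/ and viewed, at most 10 in all, crops included, and the job is handed in when it is done.

Besides the shell and the picture viewer there is one more tool, called as name(argument=value, ...) on one line, values as JSON. carry_out: Moves the arm, as the interface text tells. Its arguments: {"type":"object","properties":{"commands":{"type":"array"},"force":{"type":"number"}},"required":["commands"]}

```bash
mkdir -p pics; ls
python3 - <<'E'
from bench import r
import cv2,json
for n in("scene","side"):
    s=r.snapshot(n); cv2.imwrite(f"pics/{n}0.png",s["color"][:,:,::-1])
    print(n,s["mtx"].round(1).tolist(),s["dist_coeffs"],s["R"].round(3).tolist(),s["t"].round(3).tolist())
print(r.get_obs(),r.nose_length)
E
```

```text
pics
scene [[597.6, 0.0, 319.8], [0.0, 597.6, 239.4], [0.0, 0.0, 1.0]] [-0.16754125  0.          0.          0.          0.        ] [[-0.765, 0.644, -0.007], [0.471, 0.551, -0.689], [-0.44, -0.53, -0.725]] [0.455, -0.211, 1.267]
side [[530.7, 0.0, 327.8], [0.0, 530.7, 231.1], [0.0, 0.0, 1.0]] [-0.07484449  0.          0.          0.          0.        ] [[-0.795, -0.607, 0.009], [-0.402, 0.515, -0.757], [0.455, -0.605, -0.654]] [0.458, 0.276, 0.859]
{'clock': 0.1, 'qpos': array([-2.00058604e-02,  3.20237746e-01,  1.56553491e+00, -8.31748122e-06,
        1.25737358e+00, -2.00062103e-02]), 'joint_vel': array([ 1.55762190e-05,  1.05474384e-03, -1.57337095e-03,  2.40087311e-04,
       -1.52045676e-03,  1.79010258e-04]), 'effort': array([ 1.04973515e-04, -4.16406476e+01, -2.34704268e+01,  6.91456876e-05,
        4.87309400e-03, -3.56914008e-06]), 'tcp_pos': array([5.74622434e-01, 2.58300088e-06, 2.49569270e-01]), 'tcp_rot': array([-2.22064960e+00, -2.22065609e+00,  1.69908574e-03]), 'wrist_force': array([ 0.27313658,  0.28489216, -0.36759112]), 'ft_torque': array([ 0.04569462, -0.09666359,  0.02459719]), 'grip_force': 0.0, 'gripper_width': 0.9976549504095842} 0.019
```

View pics/scene0.png

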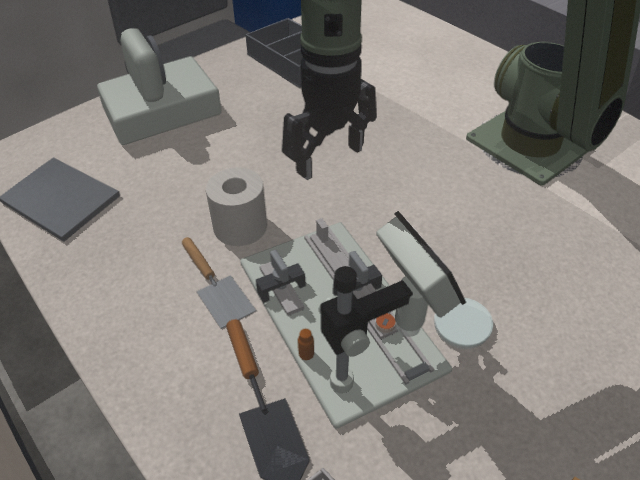

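View pics/side0.png

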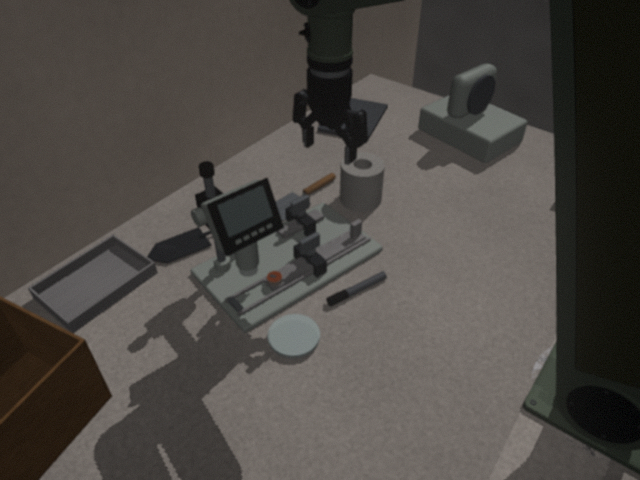

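The scene view shows the base at about (242,260), (345,222), (452,372), (338,425), with the tab near (322,230), the sled's screw near (360,268) and the other screw near (280,268). The side view shows the tab at (356,230) and the sled's screw at (308,245). I'll enlarge both.

Run:
```python
import cv2
a=cv2.imread("pics/scene0.png")[210:435,230:480]; b=cv2.imread("pics/side0.png")[170:335,180:400]
cv2.imwrite("pics/scene0c.png",cv2.resize(a,None,fx=2.6,fy=2.6,interpolation=cv2.INTER_CUBIC))
cv2.imwrite("pics/side0c.png",cv2.convertScaleAbs(cv2.resize(b,None,fx=3.5,fy=3.5,interpolation=cv2.INTER_CUBIC),alpha=1.5))
```

```text
(no output)
```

View pics/scene0c.png

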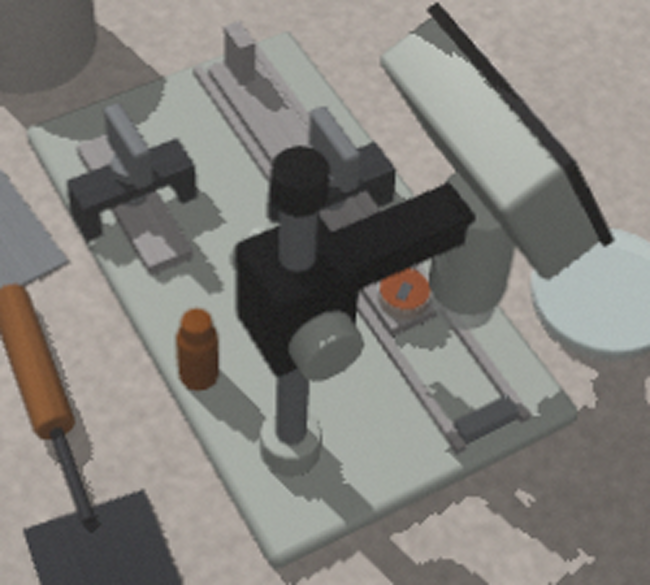

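View pics/side0c.png

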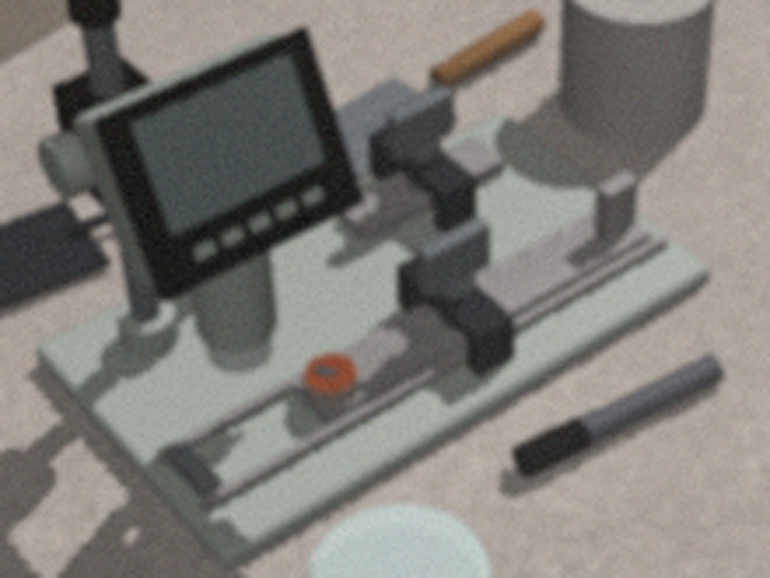

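The crops show the base's corners, the tab's top at scene crop (240,39) and side crop (617,183), and the sled's wing top at scene crop (333,131). The reference bar's screw is on the left in the scene view, the +x side. Next I fit the base pose from its top corners and cross-check it with the wing and tab.

```bash
cat > h.py <<'E'
import numpy as np,cv2
from bench import r
from scipy.spatial.transform import Rotation as Ro
def rays(s,px):
    u=cv2.undistortPoints(np.array(px,float).reshape(-1,1,2),s["mtx"],s["dist_coeffs"]).reshape(-1,2)
    d=np.c_[u,np.ones(len(u))]@s["R"]; return -s["R"].T@s["t"],d
def plane(s,px,z):
    c,d=rays(s,px); z=np.broadcast_to(z,len(d)); return c+d*((z-c[2])/d[:,2])[:,None]
def proj(s,X): return cv2.projectPoints(np.array(X,float).reshape(-1,1,3),cv2.Rodrigues(s["R"])[0],s["t"],s["mtx"],s["dist_coeffs"])[0].reshape(-1,2)
def tri(s1,p1,s2,p2):
    A=[];b=[]
    for s,p in((s1,p1),(s2,p2)):
        c,d=rays(s,[p]); d=d[0]/np.linalg.norm(d[0]); P=np.eye(3)-np.outer(d,d); A.append(P); b.append(P@c)
    x=np.linalg.lstsq(np.vstack(A),np.hstack(b),rcond=None)
    return x[0],np.sqrt(x[1])
def fit(a,b): # 2D rigid b=R a+t
    ca,cb=a.mean(0),b.mean(0);H=(a-ca)@[[1,0],[0,1]];G=b-cb
    th=np.arctan2((H[:,0]*G[:,1]-H[:,1]*G[:,0]).sum(),(H*G).sum()); R=np.array([[np.cos(th),-np.sin(th)],[np.sin(th),np.cos(th)]])
    return th,cb-R@ca,R
E
python3 - <<'E'
from h import *
sc,sd=r.snapshot("scene"),r.snapshot("side")
C=np.array([[145,-185],[-55,-185],[-55,165],[145,165]])/1000.
S=lambda p:(np.array(p)/2.6+[230,210]); D=lambda p:(np.array(p)/3.5+[180,170])
p1=S([[30,132],[290,33],[577,415],[275,565]]); p2=D([[495,120],[707,272],[228,565],[40,352]])
W1=plane(sc,p1,.013)[:,:2];W2=plane(sd,p2,.013)[:,:2]
for W in(W1,W2,(W1+W2)/2):
    th,t,R=fit(C,W); print(th,t.round(4),((C@R.T+t-W)*1000).round(1).tolist())
f=lambda X:(R.T@(X[:2]-t)*1000).round(1)
for n,a,b in(("tab",(240,39),(617,183)),("wing",(333,131),(450,248)),("ref",(125,126),(423,107)),("puck",(405,288),(330,372))):
    X,e=tri(sc,S(a),sd,D(b)); print(n,X.round(4),e,f(X))
for n,X,z in(("lock",[0,-.03],.092),("lens",[0,.11],.025)):
    w=np.r_[R@X+t,z];print(n,w.round(4),(proj(sc,[w])-[230,210])*2.6,(proj(sd,[w])-[180,170])*3.5)
E
```

```text
-0.2280819018533164 [0.5784 0.0971] [[1.7, -4.2], [-1.9, -1.0], [-2.1, 3.7], [2.3, 1.5]]
-0.21422664765105745 [0.5761 0.0973] [[1.2, -6.3], [-3.0, -2.4], [-0.9, 3.4], [2.7, 5.3]]
-0.22118058075447986 [0.5773 0.0972] [[1.5, -5.3], [-2.5, -1.7], [-1.5, 3.6], [2.5, 3.4]]
tab [ 0.5448 -0.0536  0.0608] [0.00267086] [   1.4 -154.2]
wing [0.5709 0.0659 0.0849] [0.00477496] [  0.7 -31.9]
ref [ 0.6621 -0.019   0.0861] [0.00176282] [108.2 -94.8]
puck [0.5908 0.1501 0.0387] [0.00035259] [ 1.6 54.5]
lock [0.5707 0.0679 0.092 ] [[338.50106482 129.98726321]] [[451.52457586 235.54976978]]
lens [0.6014 0.2045 0.025 ] [[456.14761396 370.4844958 ]] [[248.65787893 439.01451138]]
```

carry_out(commands=[0.85,-0.05,0,0,0,0,-1,0.85,-0.05,0,0,0,0,-1,0.85,-0.05,0,0,0,0,-1,0.82,-0.05,0,0,0,0,-1,0,0,0.8,0,0,0.64,-1,0,0,0.8,0,0,0.64,-1,0,0,0.8,0,0,0.64,-1,0,0,0,0,0,0.62,0,0,0,0,0,0,0,0,0,0,0,0,0,0,0])

```text
clock: 1.03
tcp_pos: [0.5711, 0.0674, 0.2023]
tcp_rot: [2.452, 1.964, 0.0]
wrist_force: [0.5, 0.3, 0.1]
gripper_width: 0.608
grip_force: 0.0
```

Run:
```python
from h import *
s=r.snapshot("wrist"); cv2.imwrite("pics/w1.png",s["color"][:,:,::-1])
o=r.get_obs();print(o["clock"],o["tcp_pos"],o["gripper_width"],Ro.from_rotvec(o["tcp_rot"]).as_matrix().round(3).tolist())
th=-.222;R=np.array([[np.cos(th),-np.sin(th)],[np.sin(th),np.cos(th)]]);t=np.array([.5773,.0972])
for X,z in(([0,-.03],.092),([0,-.053],.092),([0,-.154],.061),([0,-.142],.061),([0,-.166],.061),([-.055,-.185],.015)): print(X,proj(s,[np.r_[R@X+t,z]]).round(0))
```

```text
1.0833 [0.57131252 0.06739781 0.20267524] 0.513929527172356 [[0.219, 0.976, 0.001], [0.976, -0.219, 0.0], [0.0, 0.001, -1.0]]
[0, -0.03] [[319. 241.]]
[0, -0.053] [[319. 278.]]
[0, -0.154] [[319. 387.]]
[0, -0.142] [[319. 374.]]
[0, -0.166] [[319. 401.]]
[-0.055, -0.185] [[256. 384.]]
```

View pics/w1.png

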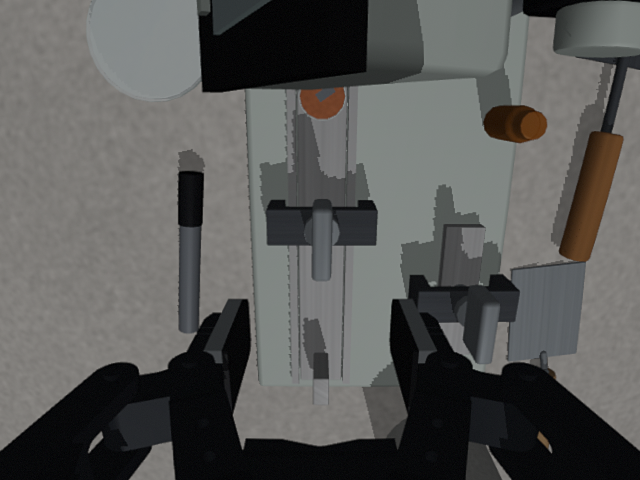

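The wrist picture shows the sled's wing centred at (321,240), aligned with the track, with the tab at (321,385). That matches the prediction to about 1.5 mm, and the other screw is at (470,305). I'll go down and grip.

carry_out(commands=[0,0.07,1,0,0,0,0.1,0,0,1,0,0,0,0.1,0,0,1,0,0,0,0.1,0,0,1,0,0,0,0.1,0,0,1,0,0,0,0.1,0,0,0.9,0,0,0,0.1,0,0,0,0,0,0,0.1,0,0,0,0,0,0,1,0,0,0,0,0,0,1,0,0,0,0,0,0,1,0,0,0,0,0,0,1,0,0,0,0,0,0,1], force=40)

```text
clock: 2.08
tcp_pos: [0.5726, 0.0674, 0.0859]
tcp_rot: [2.454, 1.961, 0.002]
wrist_force: [-3.7, 1.1, 5.4]
gripper_width: 0.129
grip_force: 43.5
```

```bash
cat > st.py <<'E'
from h import *
o=r.get_obs();M=Ro.from_rotvec(o["tcp_rot"]).as_matrix()
print(o["clock"],o["tcp_pos"].round(4),"yaw(tool) deg",np.degrees(np.arctan2(M[0,0],M[1,0])).round(2),"w",o["gripper_width"]*85,"gf",o["grip_force"],"F",o["wrist_force"].round(2),"T",o["ft_torque"].round(3),"q6",o["qpos"][5])
E
python3 st.py
```

```text
2.0833 [0.5726 0.0674 0.0859] yaw(tool) deg 12.72 w 10.961974060927254 gf 43.49320471286774 F [-3.66  1.07  5.4 ] T [ 0.152  0.618 -0.194] q6 0.3185714215858902
```

carry_out(commands=[0,0,0,0,0,0.4,1,0,0,0,0,0,0.4,1,0,0,0,0,0,0,1])

```text
clock: 2.33
tcp_pos: [0.5728, 0.0673, 0.0859]
tcp_rot: [2.52, 1.874, 0.003]
wrist_force: [-3.5, 0.6, 7.0]
gripper_width: 0.131
grip_force: 43.4
```

```bash
python3 st.py
```

```text
2.3333 [0.5728 0.0673 0.0859] yaw(tool) deg 16.74 w 11.147401949587914 gf 43.43267261981964 F [-3.53  0.61  7.  ] T [ 0.097  0.514 -0.059] q6 0.3890078199381462
```

carry_out(commands=[0,0,0,0,0,0.5,1,0,0,0,0,0,0.5,1,0,0,0,0,0,0,1])

```text
clock: 2.58
tcp_pos: [0.5731, 0.0672, 0.0861]
tcp_rot: [2.599, 1.762, 0.004]
wrist_force: [-3.0, 1.1, 6.1]
gripper_width: 0.132
grip_force: 43.4
```

```bash
python3 st.py
```

```text
2.5833 [0.5731 0.0672 0.0861] yaw(tool) deg 21.75 w 11.180444391553197 gf 43.44521105289459 F [-3.    1.1   6.12] T [-0.016  0.44  -0.057] q6 0.4765781559141447
```

It turns freely at about 0.13 N m and rises, so turning about +tool z loosens it. I'll continue that way.

carry_out(commands=[0,0,-0.011,0,0,1,1,0,0,-0.011,0,0,1,1,0,0,-0.011,0,0,1,1,0,0,-0.011,0,0,1,1,0,0,-0.011,0,0,1,1,0,0,-0.011,0,0,1,1,0,0,-0.011,0,0,1,1,0,0,-0.011,0,0,1,1,0,0,-0.011,0,0,1,1,0,0,-0.011,0,0,1,1,0,0,-0.011,0,0,1,1,0,0,-0.011,0,0,1,1])

```text
clock: 3.58
tcp_pos: [0.5751, 0.0644, 0.0885]
tcp_rot: [3.128, 0.226, 0.01]
wrist_force: [1.9, -9.7, 1.8]
gripper_width: 0.133
grip_force: 42.7
```

carry_out(commands=[0,0,-0.011,0,0,0.5,1,0,0,0,0,0,0.5,1,0,0,0,0,0,0,1])

```text
clock: 3.83
tcp_pos: [0.5751, 0.0641, 0.0888]
tcp_rot: [3.134, 0.093, 0.011]
wrist_force: [3.6, -10.4, 2.2]
gripper_width: 0.13
grip_force: 42.7
```

```bash
python3 st.py
```

```text
3.8333 [0.5751 0.0641 0.0888] yaw(tool) deg 86.59 w 11.056295881339205 gf 42.71746873855591 F [  3.64 -10.42   2.15] T [-1.925 -0.442  0.081] q6 1.6106987156810364
```

carry_out(commands=[0,0,0,0,0,0.4,1,0,0,0,0,0,0.4,1,0,0,0,0,0,0,1])

```text
clock: 4.08
tcp_pos: [0.5751, 0.0639, 0.0889]
tcp_rot: [3.136, -0.015, 0.011]
wrist_force: [2.9, -10.4, 2.6]
gripper_width: 0.121
grip_force: 42.9
```

```bash
python3 st.py
```

```text
4.0833 [0.5751 0.0639 0.0889] yaw(tool) deg 90.55 w 10.293436872179074 gf 42.866395711898804 F [  2.89 -10.37   2.63] T [-2.075 -0.367  0.157] q6 1.6799618298273695
```

carry_out(commands=[0,0,0,0,0,0.3,1,0,0,0,0,0,0.3,1,0,0,0,0,0,0,1])

```text
clock: 4.33
tcp_pos: [0.5751, 0.0639, 0.089]
tcp_rot: [3.134, -0.093, 0.012]
wrist_force: [2.5, -10.5, 3.5]
gripper_width: 0.126
grip_force: 47.4
```

```bash
python3 st.py
```

```text
4.3333 [0.5751 0.0639 0.089 ] yaw(tool) deg 93.4 w 10.70357042360407 gf 47.391414642333984 F [  2.52 -10.51   3.45] T [-1.833 -0.267  0.862] q6 1.7302456389075433
```

The torque jumped to 0.86 N m at the hard stop, so the screw is fully open. I'll release, lift and turn back.

carry_out(commands=[0,0,0,0,0,0,0.1,0,0,0,0,0,0,0.1,0,0,0,0,0,0,0.1,0,0,0,0,0,0,0.1,0,0,-1,0,0,0,0.1,0,0,-1,0,0,0,0.1,0,0,-1,0,0,-1,0.1,0,0,0,0,0,-1,0.1,0,0,0,0,0,-1,0.1,0,0,0,0,0,-1,0.1,0,0,0,0,0,-1,0.1,0,0,0,0,0,-1,0.1])

```text
clock: 5.33
tcp_pos: [0.5723, 0.0674, 0.1472]
tcp_rot: [-3.057, -0.722, -0.0]
wrist_force: [0.6, -0.0, 0.5]
gripper_width: 0.452
grip_force: 0.0
```

carry_out(commands=[0,0,0,0,0,-1,0.1,0,0,0,0,0,-1,0.1,0,0,0,0,0,-1,0.1,0,0,0,0,0,-1,0.1,0,0,0,0,0,-1,0.1,0,0,0,0,0,-1,0.1,0,0,0,0,0,-1,0.1,0,0,0,0,0,-1,0.1,0,0,0,0,0,-1,0.1,0,0,0,0,0,-1,0.1,0,0,0,0,0,-0.14,0.1,0,0,0,0,0,0,0.1])

```text
clock: 6.33
tcp_pos: [0.5723, 0.0673, 0.1471]
tcp_rot: [-2.46, -1.954, -0.0]
wrist_force: [-0.4, -0.5, -1.2]
gripper_width: 0.448
grip_force: 0.0
```

```bash
python3 st.py
python3 - <<'E'
from h import *
s=r.snapshot("wrist"); cv2.imwrite("pics/w2.png",s["color"][:,:,::-1])
th=-.222;R=np.array([[np.cos(th),-np.sin(th)],[np.sin(th),np.cos(th)]]);t=np.array([.5773,.0972])
for X,z in(([0,-.03],.095),([0,-.142],.061),([0,-.166],.061)): print(X,proj(s,[np.r_[R@X+t,z]]).round(0))
o=r.get_obs();M=Ro.from_rotvec(o["tcp_rot"]).as_matrix()
for y in (-.154,): print("to tab in tool mm",M.T@(np.r_[R@[0.001,y]+t,.049]-o["tcp_pos"])*1000)
E
```

```text
6.3333 [0.5723 0.0673 0.1471] yaw(tool) deg 13.07 w 38.05974588808925 gf 0.0 F [-0.45 -0.54 -1.23] T [ 0.034 -0.018 -0.001] q6 0.3251561598053984
[0, -0.03] [[316. 281.]]
[0, -0.142] [[318. 427.]]
[0, -0.166] [[318. 457.]]
to tab in tool mm [-1.23744879e+02  7.99264636e-02  9.81256729e+01]
```

View pics/w2.png

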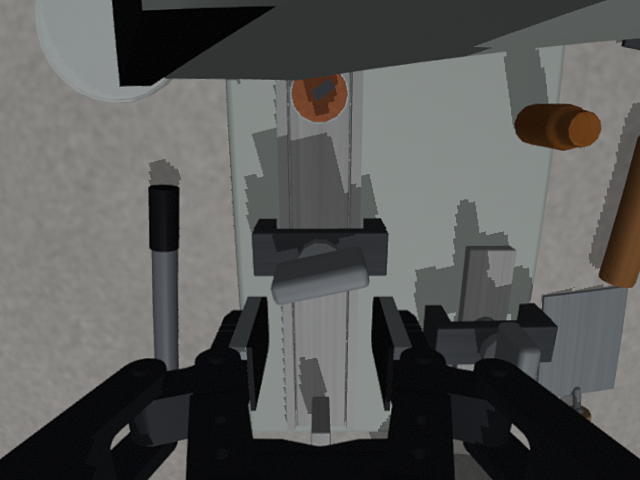

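The wing is now turned about 77°, centred at (320,275), with the tab top near (320,415). Before going down at the tab I check the clearance to the roll.

Run:
```python
from h import *
s=r.snapshot("side");s2=r.snapshot("scene")
th=-.222;R=np.array([[np.cos(th),-np.sin(th)],[np.sin(th),np.cos(th)]]);t=np.array([.5773,.0972])
for X in(plane(s,[[362,165]],.1)[0],plane(s2,[[236,187]],.1)[0]): print(X,R.T@(X[:2]-t))
```

```text
[ 0.62517033 -0.18956248  0.1       ] [ 0.10983519 -0.26918492]
[ 0.62396433 -0.18768123  0.1       ] [ 0.10824457 -0.26761537]
```

carry_out(commands=[-1,0,0,0,0,0,0.1,-1,0,0,0,0,0,0.1,-1,0,0,0,0,0,0.1,-1,0,0,0,0,0,0.1,-1,0,0,0,0,0,0.1,-1,0,0,0,0,0,0.1,-0.2,0,0,0,0,0,0.1,0,0,0,0,0,0,0.1])

```text
clock: 7.15
tcp_pos: [0.5443, -0.0546, 0.1472]
tcp_rot: [-2.461, -1.952, -0.0]
wrist_force: [-0.3, 0.4, 0.7]
gripper_width: 0.45
grip_force: 0.0
```

carry_out(commands=[0,0,1,0,0,0,0.1,0,0,1,0,0,0,0.1,0,0,1,0,0,0,0.1,0,0,1,0,0,0,0.1,0,0,0.9,0,0,0,0.1,0,0,0,0,0,0,0.1,0,0,0,0,0,0,1,0,0,0,0,0,0,1,0,0,0,0,0,0,1,0,0,0,0,0,0,1,0,0,0,0,0,0,1], force=30)

```text
clock: 8.07
tcp_pos: [0.5447, -0.0534, 0.0502]
tcp_rot: [2.458, 1.955, 0.002]
wrist_force: [-3.2, 2.0, 3.5]
gripper_width: 0.137
grip_force: 31.3
```

```bash
python3 st.py
```

```text
8.0667 [ 0.5447 -0.0534  0.0502] yaw(tool) deg 13.0 w 11.638660425833327 gf 31.305928230285645 F [-3.16  2.04  3.52] T [0.323 0.332 0.079] q6 0.10752572105390854
```

carry_out(commands=[0.4,0,0,0,0,0,1,0.4,0,0,0,0,0,1,0.4,0,0,0,0,0,1,0.4,0,0,0,0,0,1,0.4,0,0,0,0,0,1,0.4,0,0,0,0,0,1,0.3,0,0,0,0,0,1,0,0,0,0,0,0,1])

```text
clock: 8.73
tcp_pos: [0.5567, -0.001, 0.0502]
tcp_rot: [2.456, 1.957, -0.001]
wrist_force: [-3.8, -2.5, 6.3]
gripper_width: 0.134
grip_force: 31.8
```

```bash
python3 st.py
```

```text
8.7333 [ 0.5567 -0.001   0.0502] yaw(tool) deg 12.9 w 11.411549074034843 gf 31.845932006835938 F [-3.79 -2.51  6.34] T [-0.232  0.533  0.057] q6 0.20543562035622379
```

carry_out(commands=[0.1,0,0,0,0,0,1,0.1,0,0,0,0,0,1,0.1,0,0,0,0,0,1,0,0,0,0,0,0,1])

```text
clock: 9.07
tcp_pos: [0.5567, -0.0005, 0.0502]
tcp_rot: [2.45, 1.957, -0.013]
wrist_force: [-6.9, -24.2, 8.2]
gripper_width: 0.134
grip_force: 32.0
```

```bash
python3 st.py
```

```text
9.0667 [ 5.567e-01 -5.000e-04  5.020e-02] yaw(tool) deg 12.75 w 11.41436408321088 gf 31.964247822761536 F [ -6.88 -24.17   8.19] T [-3.506  0.942 -0.035] q6 0.2159005719988425
```

Travel stopped after 54 mm with 24 N. I'll look to check that this is the end stop.

Run:
```python
from h import *
s=r.snapshot("side");s2=r.snapshot("scene")
a=cv2.resize(s["color"][200:335,180:340,::-1],None,fx=3.6,fy=3.6,interpolation=cv2.INTER_CUBIC)[:480,:400]
b=cv2.resize(s2["color"][270:400,340:460,::-1],None,fx=3.3,fy=3.3,interpolation=cv2.INTER_CUBIC)[:480,:400]
a=cv2.convertScaleAbs(a,alpha=1.6)
c=np.zeros((486,800,3),np.uint8);c[:a.shape[0],:a.shape[1]]=a;c[:b.shape[0],400:400+b.shape[1]]=b
cv2.imwrite("pics/h1.png",c)
th=-.222;R=np.array([[np.cos(th),-np.sin(th)],[np.sin(th),np.cos(th)]]);t=np.array([.5773,.0972])
for y in(.104,.110): w=[np.r_[R@[0,y]+t,.03]];print(y,(proj(s,w)-[180,200])*3.6,(proj(s2,w)-[340,270])*3.3+[400,0])
```

```text
0.104 [[264.4049831  331.51780055]] [[609.6828644  256.30488761]]
0.11 [[254.78910964 336.92246784]] [[616.88872366 266.24736367]]
```

View pics/h1.png

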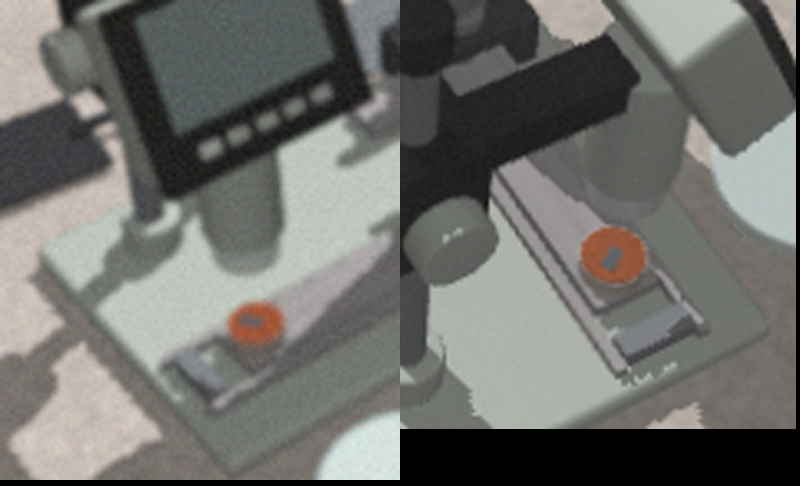

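Run:
```python
from h import *
s=r.snapshot("side");s2=r.snapshot("scene")
th=-.222;R=np.array([[np.cos(th),-np.sin(th)],[np.sin(th),np.cos(th)]]);t=np.array([.5773,.0972])
A=lambda p:np.array(p)/3.6+[180,200]; B=lambda p:(np.array(p)-[400,0])/3.3+[340,270]
f=lambda X:(np.r_[R.T@(X[:2]-t),X[2]]*1000).round(1)
X,e=tri(s2,B((613,255)),s,A((257,325)));print("puck",f(X),e)
for z in(.025,.015):print("sled end",z,[f(x) for x in plane(s2,B([[600,305],[660,280]]),z)])
for z in(.025,.02,.015):print("stop near edge",z,[f(x) for x in plane(s2,B([[615,340],[685,305]]),z)])
for z in(.025,.02):print("stop side",[f(x) for x in plane(s,A([[178,355],[215,395]]),z)])
# puck centroid by colour, first vs now
import cv2
for n,sn,new in(("scene",s2,s2["color"]),("side",s,s["color"])):
    old=cv2.imread(f"pics/{n}0.png")[:,:,::-1]
    for im in(old,new):
        im=im.astype(int);m=((im[...,0]>im[...,2]*2.2)&(im[...,0]>90 if n=="scene" else im[...,0]>im[...,2]*2)).astype(np.uint8)
        k,l,st,c=cv2.connectedComponentsWithStats(m)
        for i in range(1,k):
            if st[i,4]>40 and st[i,4]<900: print(n,c[i].round(1),st[i,4],f(plane(sn,[c[i]],.035)[0]))
```

```text
puck [  1.1 107.3  36.3] [3.58041447e-05]
sled end 0.025 [array([ 15.4, 121.2,  25. ]), array([-15.3, 122.9,  25. ])]
sled end 0.015 [array([ 11.2, 116.3,  15. ]), array([-19.9, 118.1,  15. ])]
stop near edge 0.025 [array([ 19.2, 139.5,  25. ]), array([-17.9, 139.2,  25. ])]
stop near edge 0.02 [array([ 17.1, 137.2,  20. ]), array([-20.2, 136.9,  20. ])]
stop near edge 0.015 [array([ 15.1, 134.9,  15. ]), array([-22.6, 134.6,  15. ])]
stop side [array([ 18.7, 145.7,  25. ]), array([-16.3, 145.6,  25. ])]
stop side [array([ 22.9, 143.7,  20. ]), array([-12.4, 143.7,  20. ])]
scene [385.5 320.5] 167 [-0.1 52.  35. ]
scene [240.7 347.7] 509 [214.3  -4.7  35. ]
scene [304.  335.4] 108 [121.8  18.6  35. ]
scene [240.7 348. ] 477 [214.7  -4.1  35. ]
scene [304.1 336.1] 120 [122.2  19.9  35. ]
scene [404.3 346.6] 186 [  0.2 105.5  35. ]
side [274.8 276.7] 65 [ 3.2 52.2 35. ]
side [251.3 289.7] 77 [  3.5 106.   35. ]
```

The puck moved only 53.7 mm and a gap to the stop block remains, so the gripper's body may be touching the wing or bridge. I'll relax, regrip farther back and higher on the tab, and push again.

carry_out(commands=[-0.14,0,0,0,0,0,1,-0.14,0,0,0,0,0,1,0,0,0,0,0,0,0.3,0,0,0,0,0,0,0.3,0,0,0,0,0,0,0.3,-0.25,0,-0.25,0,0,0,0.3,-0.25,0,0,0,0,0,0.3,0,0,0,0,0,0,1,0,0,0,0,0,0,1,0,0,0,0,0,0,1,0,0,0,0,0,0,1])

```text
clock: 10.18
tcp_pos: [0.5545, -0.0107, 0.0545]
tcp_rot: [2.458, 1.956, -0.0]
wrist_force: [-0.5, -2.4, 3.9]
gripper_width: 0.133
grip_force: 32.3
```

```bash
python3 st.py
```

```text
10.1833 [ 0.5545 -0.0107  0.0545] yaw(tool) deg 12.99 w 11.282570346498051 gf 32.32913911342621 F [-0.5  -2.39  3.86] T [-0.169  0.22   0.065] q6 0.1872188115429276
```

carry_out(commands=[0.1,0,0,0,0,0,1,0.1,0,0,0,0,0,1,0,0,0,0,0,0,1])

```text
clock: 10.43
tcp_pos: [0.5546, -0.01, 0.0545]
tcp_rot: [2.452, 1.957, -0.008]
wrist_force: [-4.0, -17.2, 6.2]
gripper_width: 0.132
grip_force: 32.7
```

```bash
python3 st.py
```

```text
10.4333 [ 0.5546 -0.01    0.0545] yaw(tool) deg 12.82 w 11.251976515159376 gf 32.68339455127716 F [ -3.97 -17.25   6.19] T [-2.348  0.57  -0.038] q6 0.19485112889740272
```

The gripper is now 10 mm farther back and the sled stops at the same place, so the sled itself is blocked. I'll check the start travel with the earlier wrist pictures and push a little harder with more grip.

carry_out(commands=[0,0,0,0,0,0,1,0.1,0,0,0,0,0,1,0.1,0,0,0,0,0,1,0,0,0,0,0,0,1], force=80)

```text
clock: 10.77
tcp_pos: [0.5546, -0.0098, 0.0546]
tcp_rot: [2.448, 1.958, -0.017]
wrist_force: [-5.8, -32.2, 8.2]
gripper_width: 0.124
grip_force: 78.7
```

```bash
python3 st.py
python3 - <<'E'
from h import *
s=r.snapshot("wrist");o=r.get_obs();M=Ro.from_rotvec(o["tcp_rot"]).as_matrix()
Rc=s["R"]@M; tc=s["R"]@o["tcp_pos"]+s["t"]
th=-.222;R=np.array([[np.cos(th),-np.sin(th)],[np.sin(th),np.cos(th)]]);t=np.array([.5773,.0972])
f=lambda X:(np.r_[R.T@(X[:2]-t),X[2]]*1000).round(1)
for nm,p,yaw,pk,wing,brid in(("w1",[.5713,.0674,.2027],12.7,(323,97),(321,240),(321,210)),("w2",[.5723,.0673,.1471],13.07,(319,94),(320,275),(320,237))):
    y=np.radians(yaw);T=np.array([[np.sin(y),np.cos(y),0],[np.cos(y),-np.sin(y),0],[0,0,-1]])
    q=dict(s);q["R"]=Rc@T.T;q["t"]=tc-q["R"]@np.array(p)
    print(nm,[f(x) for x in plane(q,[pk,wing],[.036,.092])])
n=s["color"];cv2.imwrite("pics/w3.png",n[:,:,::-1])
E
```

```text
10.7667 [ 0.5546 -0.0098  0.0546] yaw(tool) deg 12.69 w 10.502873119489816 gf 78.71012091636658 F [ -5.8  -32.24   8.17] T [-4.467  0.831 -0.175] q6 0.20207952028961212
w1 [array([ 2.9, 51.6, 36. ]), array([  1.5, -29.3,  92. ])]
w2 [array([ 1.9, 52. , 36. ]), array([  1.9, -28.3,  92. ])]
```

View pics/w3.png

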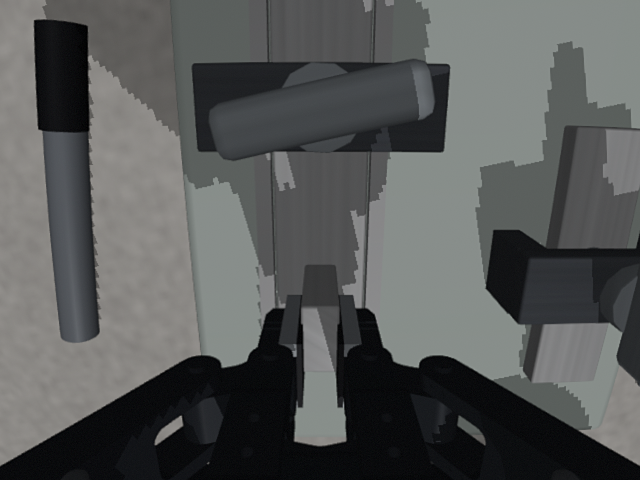

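The wrist picture shows the open wing at (320,110), clear of the gripper. The tab is held with its front sticking out past the pads, its top face spanning rows 305 to 370. I'll check the puck's present position.

Run:
```python
from h import *
th=-.222;R=np.array([[np.cos(th),-np.sin(th)],[np.sin(th),np.cos(th)]]);t=np.array([.5773,.0972])
f=lambda X:(np.r_[R.T@(X[:2]-t),X[2]]*1000).round(1)
s=r.snapshot("wrist");print("tab top front/back",[f(x) for x in plane(s,[[320,305],[320,371]],.061)],"bridge edges z47",[f(x) for x in plane(s,[[320,64],[320,152]],.047)],"tcp",f(r.get_obs()["tcp_pos"]))
for n in("scene","side"):
    s=r.snapshot(n);im=s["color"].astype(int);m=((im[...,0]>im[...,2]*2.0)&(im[...,0]>60)).astype(np.uint8)
    k,l,st,c=cv2.connectedComponentsWithStats(m)
    for i in range(1,k):
        if 40<st[i,4]<900: print(n,c[i].round(1),st[i,4],f(plane(s,[c[i]],.036)[0]))
print(f(plane(r.snapshot("side"),[[0,0]],0)[0])*0)
```

```text
tab top front/back [array([  1.6, -92. ,  61. ]), array([   1.6, -116. ,   61. ])] bridge edges z47 [array([  1.6, -21.8,  47. ]), array([  1.6, -47.3,  47. ])] tcp [   1.4 -109.4   54.6]
scene [240.7 346.8] 704 [213.9  -5.5  36. ]
scene [304.3 342. ] 261 [126.8  30.   36. ]
scene [404.3 346.5] 200 [  0.6 105.8  36. ]
side [251.1 289.7] 91 [  3.  106.7  36. ]
side [ 40.4 360.8] 660 [ 90.5 471.6  36. ]
[ 0. -0.  0.]
```

The sled is home, for three reasons:
- It holds rigidly at 32 N, above the 24 N a tight screw could give.
- The screw's axis sits at y ≈ -33.4 in my frame, so the frame is biased by -3.4 mm. That puts the puck at about 109.7, against 110 for the lens.
- The sled therefore started about 5 mm in.

Next I relax, release, lift and go back to the screw.

carry_out(commands=[-0.2,0,0,0,0,0,1,-0.15,0,0,0,0,0,1,0,0,0,0,0,0,0.1,0,0,0,0,0,0,0.1,0,0,0,0,0,0,0.1,0,0,0,0,0,0,0.1,0,0,-1,0,0,0,0.1,0,0,-1,0,0,0,0.1,0,0,-1,0,0,0,0.1,0,0,-1,0,0,0,0.1,0,0,-0.8,0,0,0,0.1,0,0,0,0,0,0,0.1], force=40)

```text
clock: 12.02
tcp_pos: [0.5569, -0.0091, 0.1535]
tcp_rot: [2.454, 1.954, 0.009]
wrist_force: [0.3, -1.0, 0.4]
gripper_width: 0.451
grip_force: 0.0
```

```bash
python3 st.py;python3 - <<'E'
from h import *
o=r.get_obs();M=Ro.from_rotvec(o["tcp_rot"]).as_matrix();print(M.T@(np.array([.5738,.0641,.0875])-o["tcp_pos"])/.02)
th=-.222;R=np.array([[np.cos(th),-np.sin(th)],[np.sin(th),np.cos(th)]]);t=np.array([.5773,.0972])
s=r.snapshot("scene");im=s["color"].astype(int);m=((im[...,0]>im[...,2]*2.0)&(im[...,0]>60)).astype(np.uint8)
k,l,st,c=cv2.connectedComponentsWithStats(m);print([c[i].round(1) for i in range(1,k) if 100<st[i,4]<260])
E
```

```text
12.0167 [ 0.5569 -0.0091  0.1535] yaw(tool) deg 12.97 w 38.356763655294145 gf 0.0 F [ 0.29 -1.01  0.44] T [ 0.021 -0.006 -0.011] q6 0.1891798821192524
[ 3.75182117 -0.02013457  3.30443932]
[array([404. , 346.3])]
```

carry_out(commands=[1,0,0,0,0,0,0.1,1,0,0,0,0,0,0.1,1,0,0,0,0,0,0.1,0.75,0,0,0,0,0,0.1,0,0,0,0,0,1,0.1,0,0,0,0,0,1,0.1,0,0,0,0,0,1,0.1,0,0,0,0,0,1,0.1,0,0,0,0,0,1,0.1,0,0,0,0,0,1,0.1,0,0,0,0,0,1,0.1,0,0,0,0,0,1,0.1])

```text
clock: 13.07
tcp_pos: [0.571, 0.0638, 0.1489]
tcp_rot: [-2.981, -0.991, 0.003]
wrist_force: [0.2, 0.2, 0.6]
gripper_width: 0.445
grip_force: 0.0
```

carry_out(commands=[0,0,0,0,0,1,0.1,0,0,0,0,0,1,0.1,0,0,0,0,0,1,0.1,0,0,0,0,0,1,0.1,0,0,0,0,0,1,0.1,0,0,0,0,0,1,0.1,0,0,0,0,0,1,0.1,0,0,0,0,0,0.4,0.1,0,0,0,0,0,0,0.1])

```text
clock: 13.82
tcp_pos: [0.571, 0.0638, 0.149]
tcp_rot: [3.141, -0.0, -0.003]
wrist_force: [-0.3, 0.1, 0.9]
gripper_width: 0.452
grip_force: 0.0
```

```bash
python3 st.py;python3 - <<'E'
from h import *
o=r.get_obs();M=Ro.from_rotvec(o["tcp_rot"]).as_matrix();print(M.T@(np.array([.5738,.0641,.0875])-o["tcp_pos"])/.02)
for j in range(5):
    s=r.snapshot("scene");im=s["color"].astype(int);m=((im[...,0]>im[...,2]*2.0)&(im[...,0]>60)).astype(np.uint8)
    k,l,st,c=cv2.connectedComponentsWithStats(m);print([(c[i].round(2),st[i,4]) for i in range(1,k) if 100<st[i,4]<260 and c[i][0]>350])
E
```

```text
13.8167 [0.571  0.0638 0.149 ] yaw(tool) deg 90.01 w 38.37937771860431 gf 0.0 F [-0.31  0.06  0.94] T [-0.021  0.008 -0.034] q6 1.6622478096376645
[ 0.14387142 -0.01696034  3.07297256]
[(array([404.  , 346.36]), np.int32(203))]
[(array([404.02, 346.33]), np.int32(204))]
[(array([404.02, 346.33]), np.int32(204))]
[(array([404.02, 346.33]), np.int32(204))]
[(array([404.02, 346.33]), np.int32(204))]
```

The sled is still home. Now I go down, grip the open wing and turn it back down.

carry_out(commands=[0.14,0,1,0,0,0,0.1,0,0,1,0,0,0,0.1,0,0,1,0,0,0,0.1,0,0,0.07,0,0,0,0.1,0,0,0,0,0,0,1,0,0,0,0,0,0,1,0,0,0,0,0,0,1,0,0,0,0,0,0,1,0,0,0,0,0,0,1,0,0,0,0,0,0,1], force=40)

```text
clock: 14.9
tcp_pos: [0.5752, 0.0635, 0.0899]
tcp_rot: [-3.142, 0.0, -0.004]
wrist_force: [0.3, -0.8, 2.6]
gripper_width: 0.125
grip_force: 44.3
```

```bash
python3 st.py
```

```text
14.9 [0.5752 0.0635 0.0899] yaw(tool) deg 90.0 w 10.665256076507404 gf 44.288840889930725 F [ 0.27 -0.84  2.65] T [-0.209 -0.035 -0.098] q6 1.661188553751723
```

carry_out(commands=[0,0,0.011,0,0,-1,1,0,0,0.011,0,0,-1,1,0,0,0.011,0,0,-1,1,0,0,0.011,0,0,-1,1,0,0,0.011,0,0,-1,1,0,0,0.011,0,0,-1,1,0,0,0.011,0,0,-1,1,0,0,0.011,0,0,-1,1,0,0,0.011,0,0,-1,1,0,0,0.011,0,0,-1,1,0,0,0.011,0,0,-1,1,0,0,0.011,0,0,-1,1])

```text
clock: 15.9
tcp_pos: [0.5735, 0.0663, 0.0873]
tcp_rot: [-2.715, -1.571, -0.002]
wrist_force: [-3.9, 8.6, 7.6]
gripper_width: 0.128
grip_force: 45.1
```

carry_out(commands=[0,0,0.011,0,0,-1,1,0,0,0.011,0,0,-1,1,0,0,0.01,0,0,-0.6,1,0,0,0,0,0,0,1])

```text
clock: 16.23
tcp_pos: [0.5728, 0.0666, 0.087]
tcp_rot: [-2.521, -1.864, -0.002]
wrist_force: [-6.4, 9.2, 10.3]
gripper_width: 0.13
grip_force: 45.4
```

```bash
python3 st.py
```

```text
16.2333 [0.5728 0.0666 0.087 ] yaw(tool) deg 17.04 w 11.079566888994064 gf 45.36333203315735 F [-6.38  9.17 10.28] T [ 1.755  1.157 -0.083] q6 0.3855033587088464
```

carry_out(commands=[0,0,0.01,0,0,-0.4,1,0,0,0,0,0,-0.4,1,0,0,0,0,0,0,1])

```text
clock: 16.48
tcp_pos: [0.5726, 0.0667, 0.0869]
tcp_rot: [-2.455, -1.95, -0.002]
wrist_force: [-7.2, 8.9, 9.7]
gripper_width: 0.129
grip_force: 45.5
```

```bash
python3 st.py
```

```text
16.4833 [0.5726 0.0667 0.0869] yaw(tool) deg 13.09 w 10.930417193768273 gf 45.52721679210663 F [-7.22  8.88  9.66] T [ 1.749  1.251 -0.144] q6 0.31646718892394116
```

carry_out(commands=[0,0,0,0,0,-0.3,1,0,0,0,0,0,-0.3,1,0,0,0,0,0,0,1])

```text
clock: 16.73
tcp_pos: [0.5725, 0.0666, 0.0869]
tcp_rot: [-2.405, -2.01, -0.002]
wrist_force: [-6.0, 9.0, 10.3]
gripper_width: 0.13
grip_force: 48.4
```

```bash
python3 st.py
```

```text
16.7333 [0.5725 0.0666 0.0869] yaw(tool) deg 10.23 w 11.05413058917279 gf 48.35268795490265 F [-5.99  8.99 10.26] T [ 1.573  1.207 -0.742] q6 0.26597302140384105
```

The torque jumped to -0.74 N m at yaw about 12.7°, so the screw has bottomed. Now I back it off 45°, to about yaw 58°.

carry_out(commands=[0,0,-0.01,0,0,1,1,0,0,-0.01,0,0,1,1,0,0,-0.01,0,0,1,1,0,0,-0.01,0,0,1,1,0,0,-0.01,0,0,1,1,0,0,-0.01,0,0,1,1,0,0,-0.01,0,0,1,1,0,0,-0.01,0,0,1,1,0,0,-0.01,0,0,1,1,0,0,-0.01,0,0,0.54,1,0,0,0,0,0,0,1])

```text
clock: 17.65
tcp_pos: [0.5746, 0.0652, 0.0884]
tcp_rot: [-3.016, -0.871, -0.003]
wrist_force: [-0.3, 5.6, 5.6]
gripper_width: 0.13
grip_force: 44.7
```

```bash
python3 st.py
```

```text
17.65 [0.5746 0.0652 0.0884] yaw(tool) deg 57.8 w 11.034668389780501 gf 44.72466051578522 F [-0.34  5.61  5.58] T [ 0.968  0.319 -0.075] q6 1.0982161391081302
```

carry_out(commands=[0,0,0,0,0,0,0.1,0,0,0,0,0,0,0.1,0,0,0,0,0,0,0.1,0,0,0,0,0,0,0.1,0,0,-1,0,0,0,0.1,0,0,-1,0,0,0,0.1,0,0,-1,0,0,0,0.1,0,0,-1,0,0,0,0.1,0,0,-1,0,0,0,0.1,0,0,-1,0,0,0,0.1,0,0,0,0,0,0,0.1])

```text
clock: 18.57
tcp_pos: [0.5765, 0.0635, 0.2114]
tcp_rot: [3.016, 0.873, 0.013]
wrist_force: [0.8, 0.3, 0.2]
gripper_width: 0.45
grip_force: 0.0
```

```bash
python3 st.py
python3 - <<'E'
from h import *
s=r.snapshot("wrist");cv2.imwrite("pics/w4.png",s["color"][:,:,::-1])
s=r.snapshot("scene");im=s["color"].astype(int);m=((im[...,0]>im[...,2]*2.0)&(im[...,0]>60)).astype(np.uint8)
k,l,st,c=cv2.connectedComponentsWithStats(m);print([(c[i].round(2),st[i,4]) for i in range(1,k) if 100<st[i,4]<260])
E
```

```text
18.5667 [0.5765 0.0635 0.2114] yaw(tool) deg 57.7 w 38.25479386767395 gf 0.0 F [0.84 0.26 0.23] T [ 0.012 -0.018  0.056] q6 1.097238204502226
[(array([403.77, 346.33]), np.int32(195))]
```

View pics/w4.png

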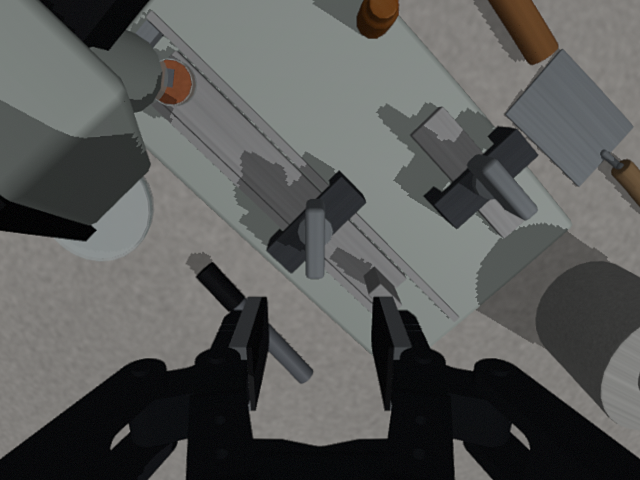

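The picture shows the wing at (315,238) turned 45° to the track. The puck is under the lens at (176,80), and the other screw and the bystanders have not moved. I'll hand it in.

```bash
python3 -c "
from bench import r
print(r.finish_job())"
```

```text
the job is handed in; nothing more can be done
None
```

I opened the sled's screw to its stop, slid the sled home under the lens, turned the screw down until it bottomed and backed it off 45°. I handed the job in at about 18.6 s without touching the other screw or the bystanders; no verdict came back, and I judged "home" from a rigid stop at 32 N after 54 mm of travel and the puck measuring about 109.7 mm (lens axis 110 mm), though a gap to the visible stop block remained.

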